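# Index the specimen arm under the lens

## Robot

A 6-joint arm with a two-finger parallel gripper is mounted at the origin on the work surface. World frame = base frame: x ahead of the robot, y to its left, z up, the work surface at z = 0. Lengths are in m, angles in rad, forces in N, time in s.
With the tool pointing down it reaches from about 0.4 to 0.925 m from the base axis. Payload 3.4 kg.
Tool frame: the origin (TCP) lies at the very end of the fingers, on their centre line; the grasp point (between the pads) lies 19 mm behind it; x points along the fingers, y is the direction in which the jaws open and shut, and the axes are right-handed (so a half turn about x gives the same grasp; the last joint's range is limited). The gripper opens to 85 mm and grips with 20 to 120 N. Pads are 22 mm wide; open, the fingers measure 114 mm over their backs; the gripper's body (76 mm by 85 mm) begins 54 mm behind the grasp point. The pads swing forward as they close: fully open they stand 13 mm farther back than shut.
Start: joints at [-1.268, 0.307, 1.506, -0, 1.328, -0.073], TCP at [0.211, -0.535, 0.231] pointing down, gripper open.
Joint ranges: [-3.12, 3.12], [-1.05, 2.28], [0.14, 2.33], [-1.42, 4.57], [0.1, 2.73], [-2.68, 2.68]. Speed limits (rad/s): [2.57, 2.57, 3.14, 3.14, 3.14, 3.14].

## Interface

Orientations are given as a rotation vector (axis times angle).
In Python, from bench import readout, optics, ctrl gives the robot as it stands.
- The arm moves only by the tool step_arm, never from a script. Its argument "series" is a list of rows, each an object of numbers: "tx", "ty", "tz": the shift along the tool's x, y, z in cm; "rx", "ry", "rz": the turn, a rotation vector about the tool's x, y, z in degrees. A call has 1 to 8 rows; each row is the pose to reach, as a shift and turn from the pose commanded when the call began, along the tool's axes at that moment; what a row does not reach only later rows make up. A row lasts 1/12 s, in which the tool goes at most 41.7 mm and 7.16 degrees, less where a joint would pass 70% of its speed; a pose out of reach is approached as far as the arm can. A call with a gripper value outside its range is refused whole. "claw" is the opening, from 0 (shut) to 1 (fully open), set as the call begins (left out, the last holds). The fingers move at their own pace and stop on an object; the grip force is fixed at half the most. Time passes only in rows, so rows that repeat a pose let the fingers close. It gives the time, the measured TCP pose, the force and the opening at its end, in the units of the state.
- readout.read_state(): the state, without advancing time (a new reading comes with each control period).
- optics.grab_frame(name): name is "scene" or "top"; returns a dict with "image" (384x512x3 uint8, blue, green, red), "mtx" (3x3 intrinsics, pixels), "extrinsics" (4x4, takes a point from camera to world coordinates). Camera axes: x right, y up, looking along -z (the intrinsics and any distortion apply to the point x, -y, -z); pixel columns grow to the right and rows downward; lengths in m; the calibration is good to about 2 mm. A picture is of the moment at which its call begins. There is no depth.
- ctrl.finish_job(): hands the job in, once; it reports no verdict.
The state is a dict: "clock": time; "joint_positions": joint angles; "joint_velocities": joint speeds; "joint_torque": joint torques, N m; "position": TCP position; "orientation": TCP orientation; "wrist_force": force on the tool from outside, world axes, zero at the start; "torque": the same for the moment, N m; "finger_gap": opening from 0.0 (shut) to 1.0 (fully open).
Only numpy, scipy, OpenCV 4.12 (cv2) and the standard library are available. Lean on these libraries where they do the work, as an engineer would, in place of code of your own. Each camera call takes 0.05 s, during which the arm holds its last target. There are 200 camera calls.

## Task

A swing arm carries a specimen puck in a cup at one end and is locked at the other end by a spring index pin with a pull ring. Hook the fingertips under the ring, lift the pin out of its hole, swing the arm by one hole so that the specimen comes under the lens of the small camera microscope, and let the pin drop fully home into that hole. Do not touch the specimen, keep it in its cup, and leave the other things on the bench where they stand.

Things in the scene. Friction and masses are not known exactly. Their poses are not given: they have to be found in the camera images.
- index_base: Fixed grey foot and column. Origin on the bench under the vertical pivot; z up; x from the pivot to the specimen side, away from the robot (turned up to 0.3 rad). On its robot side, 145 mm from the pivot, is a level steel sector, top 50 mm above the bench, with five holes 14 mm wide, 20 deg apart: arm angles -0.698, -0.349, 0, 0.349, 0.698.
- swing_arm (a joint): Angle (rad) of the aluminium bar (290 x 30 x 12 mm, top 68 mm above the bench) about the pivot; 0 = middle hole, where it starts (play 0.013); + anticlockwise from above; stops +-0.75. At 0 it lies along index_base x: pin and ring 145 mm from the pivot on the robot's side, cup 120 mm beyond the pivot. Light friction (2 N at the ring); stays where left.
- index_pin (a joint): Lift (m) of the 10 mm spring pin: 0 fully home in a hole, about 0.014 with its tip on the sector between holes, 0.024 at the upper stop. The spring presses it down with 5 N when home, 8 N when lifted; let go, it goes down by itself. Its rounded end finds a hole when within about 3 mm.
- ring (a point): Centre of the steel pull ring's opening, 116 mm up when home. Oval of 6 mm bar, 56 mm wide (y) and 42 the other way, fixed, leaning 55 deg from upright: lower edge on the pin axis, upper edge 39 mm nearer the pivot and 28 higher. Axes turn with the arm: x from pin to pivot, y width, z up. A finger sloping down towards the pivot, 25-45 deg off plumb, goes through; 40 mm of room behind.
- specimen: Black resin puck with a small metal inset, 30 mm diameter, 20 mm high, loose in the cup. Origin at the centre of its underside, z up.
- cup (a point): Centre of the floor of the specimen cup (33 mm inside diameter, rim 6 mm high) on the far end of the swing arm, 70 mm above the bench.
- lens (a point): Centre of the lower end of the lens of the compact camera microscope (white tube on a steel post, 235 mm tall, fixed), 124 mm up, looking straight down. It stands on the left or right beyond the fixture: if the lens is at positive y of index_base, the specimen is under it with the arm at +0.349, else at -0.349.
- vial_a: Loose vial with black cap, 32 mm diameter, 55 mm high; origin under its centre. Leave alone.
- vial_b: A second such vial. Leave alone.
- spare_puck: Loose plain grey puck on the bench, 30 mm diameter, 20 mm high; origin under its centre. Leave alone.
- objective: Loose steel microscope objective, 30 mm diameter, 45 mm high; origin under its centre. Leave alone.
- mouse: Grey computer mouse, 100 x 60 x 31 mm; origin under its centre. Leave alone.
- driver: Screwdriver, 160 mm, lying. Leave alone.
- dish: White ceramic dish, 90 mm diameter, 18 mm high; origin under its centre. Leave alone.
Mind the look-alikes: they are no part of the job. Of the things like the part that bears lens, leave any that is brown, orange or red; of the rest the smaller one is meant.

How it is judged:
On the way, in this order (a step that is already met when the one before it is completed fails the run):
1. the pin is lifted out of its hole before the arm swings (value of joint index_pin above 0.0135 m and value of joint swing_arm between -0.06 and 0.06 rad), for 0.05 s.
2. the arm swings with the pin up (value of joint index_pin above 0.011 m and (value of joint swing_arm above 0.15 rad or value of joint swing_arm below -0.15 rad)).
At the end, for the whole second after the job is handed in: The pin is home (lift under 4 mm) in the hole next to the first, on the side that brings the specimen under the lens: arm within 0.035 rad of +0.349 or -0.349, specimen within 10 mm of the lens axis in plan, upright, in its cup (within 6 mm), all at rest (value of joint index_pin below 0.004 m and (value of joint swing_arm between 0.314 and 0.384 rad or value of joint swing_arm between -0.384 and -0.314 rad) and velocity of joint swing_arm between -0.05 and 0.05 rad/s and horizontal distance between specimen and lens below 0.01 m and distance between specimen and cup below 0.006 m and angle between specimen's own z axis and vertical below 0.15 rad and linear speed of specimen below 0.03 m/s); the robot touches nothing.
It fails at once if the robot touches the specimen (contact force between any of the fingers, the arm and specimen above 0.5 N).
It fails at once if the specimen leaves its cup (distance between specimen and cup above 0.012 m).
It fails at once if another thing on the bench is moved by more than 20 mm or lifted (distance of any of vial_a, vial_b, spare_puck, objective, mouse, driver, dish from where it was at the start of the episode above 0.02 m).
It also fails if it takes over 48 s, if anything falls off the work surface, if the arm or the gripper's body presses on something with over 40 N, if the wrist force passes 120 N, or if a joint passes its speed limit or range.

## Working session

There is one attempt and no reset: what is moved stays moved. The work goes in short steps, Python scripts to look and compute and a tool call to move; the robot and the scene stay as the last step left them, time stands still between calls to the robot, and variables do not carry over. Pictures are saved under pics/ and viewed, about 8 in all and at most 12, crops included, and the job is handed in when it is done.

Besides the shell and the picture viewer there is one more tool, called after "Call:" as name(argument=value, ...), one argument or row to a line, values as JSON. step_arm: Moves the arm, as the interface text tells. Its arguments: {"type":"object","properties":{"series":{"type":"array","items":{"type":"object","properties":{"tx":{"type":"number"},"ty":{"type":"number"},"tz":{"type":"number"},"rx":{"type":"number"},"ry":{"type":"number"},"rz":{"type":"number"}}}},"claw":{"type":"number"}},"required":["series"]}

```bash
mkdir -p pics; ls; cat > h.py <<'E'
import numpy as np, cv2
from bench import readout, optics
def grab(n):
    f=optics.grab_frame(n); return f['image'],np.array(f['mtx']),np.array(f['extrinsics']),f
def ray(px,K,T,dist=None):
    p=cv2.undistortPoints(np.array([[px]],float),K,dist)[0,0]
    d=T[:3,:3]@np.array([p[0],-p[1],-1.]); return T[:3,3],d/np.linalg.norm(d)
def onz(px,K,T,z):
    o,d=ray(px,K,T); return o+d*(z-o[2])/d[2]
def proj(P,K,T):
    c=(np.atleast_2d(P)-T[:3,3])@T[:3,:3]; u=K@np.array([c[:,0],-c[:,1],-c[:,2]]); return (u[:2]/u[2]).T
E
python3 - <<'E'
from h import *
for n in ['scene','top']:
    im,K,T,f=grab(n); print(n,list(f),K.tolist(),T.round(3).tolist())
    cv2.imwrite(f'pics/{n}0.png',cv2.resize(im,(800,600),interpolation=cv2.INTER_CUBIC)); np.savez(n+'0.npz',im=im,K=K,T=T)
print(readout.read_state())
E
```

```text
pics
scene ['image', 'mtx', 'extrinsics'] [[452.330933408985, 0.0, 252.5250894571612], [0.0, 452.330933408985, 190.45524783037445], [0.0, 0.0, 1.0]] [[-0.771, -0.359, 0.526, 1.196], [0.637, -0.445, 0.629, 0.715], [0.008, 0.82, 0.572, 0.772], [0.0, 0.0, 0.0, 1.0]]
top ['image', 'mtx', 'extrinsics'] [[380.35421705760143, 0.0, 258.3083758254185], [0.0, 380.35421705760143, 194.9380629478158], [0.0, 0.0, 1.0]] [[0.006, 0.997, -0.078, 0.496], [-1.0, 0.005, -0.008, 0.001], [-0.008, 0.078, 0.997, 1.323], [0.0, 0.0, 0.0, 1.0]]
{'clock': 0.1, 'joint_positions': array([-1.26851257e+00,  3.07539309e-01,  1.50757290e+00, -1.11963560e-05,
        1.32840838e+00, -7.35004461e-02]), 'joint_velocities': array([-0.00018   , -0.00060563, -0.00155066,  0.00044317, -0.0002687 ,
       -0.00042671]), 'joint_torque': array([ 3.56540513e-04, -4.58531606e+01, -2.52610052e+01, -1.72050650e-04,
        5.42633235e-03, -6.73203360e-07]), 'position': array([ 0.21080682, -0.53426955,  0.23043824]), 'orientation': array([ 2.01650168,  0.38541983, -2.01697559]), 'wrist_force': array([ 0.46150803, -0.19521736,  0.21615593]), 'torque': array([0.00951871, 0.0030953 , 0.00258809]), 'finger_gap': 0.9978527169684235}
```

View pics/scene0.png

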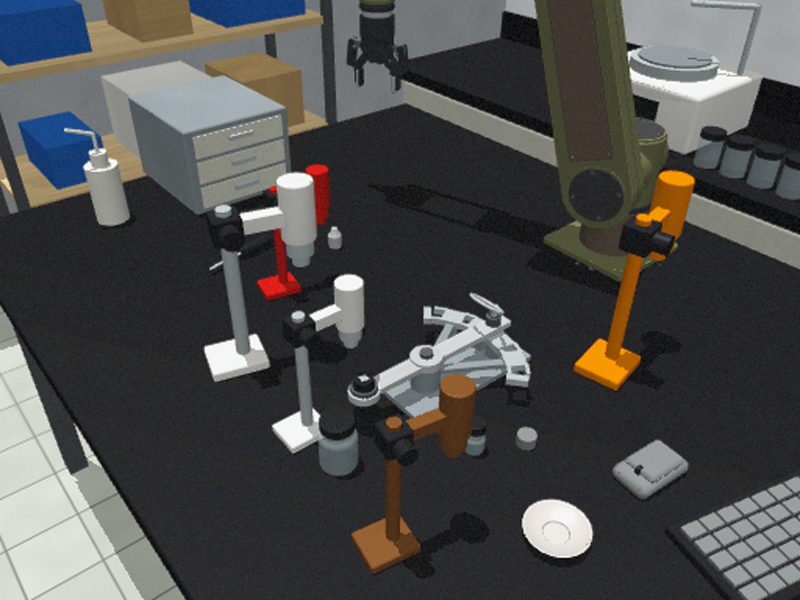

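View pics/top0.png

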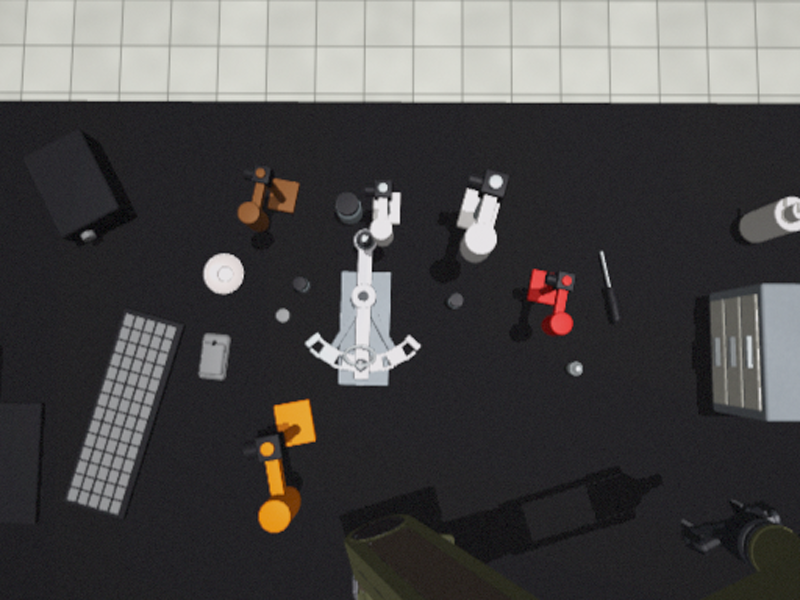

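The fixture is centred at top px (363,296), with the ring at (358,358) and the specimen and cup at (365,240).

Candidates for the lens carrier, in top view px:
- Small white at (381,230).
- Large white at (481,240).
- Red at (560,323).
- Orange at (275,515).
- Brown at (250,213).

Brown, orange and red are excluded, and the smaller of the two white ones is meant, at (381,230). That is on the −y side, so the target angle is −0.349. I'll check this with a close crop and measurements.

```bash
python3 - <<'E'
from h import *
a=np.load('top0.npz'); b=np.load('scene0.npz')
c1=cv2.resize(a['im'][105:255,190:275],None,fx=4,fy=4,interpolation=cv2.INTER_CUBIC)
c2=cv2.resize(b['im'][170:270,190:345],(0,0),fx=2.95,fy=2.95,interpolation=cv2.INTER_CUBIC)
o=np.zeros((600,800,3),np.uint8); o[:600,:340]=c1; o[:c2.shape[0],341:341+c2.shape[1]]=c2[:, :459]; cv2.imwrite('pics/crop.png',o)
K,T=a['K'],a['T']; s=.64
for n,p,z in [('pivot',(363,296),.08),('cup',(365,240),.09),('ring',(358,358),.116),('lenstube',(381,230),.2),('bigtube',(481,240),.2),('orange',(275,515),.2)]:
    print(n,onz(np.array(p)*s,K,T,z).round(4))
E
```

```text
pivot [0.6118 0.0965 0.08  ]
cup [0.729  0.0928 0.09  ]
ring [0.4823 0.1024 0.116 ]
lenstube [0.7277 0.0542 0.2   ]
bigtube [ 0.7092 -0.1371  0.2   ]
orange [0.1935 0.2454 0.2   ]
```

View pics/crop.png

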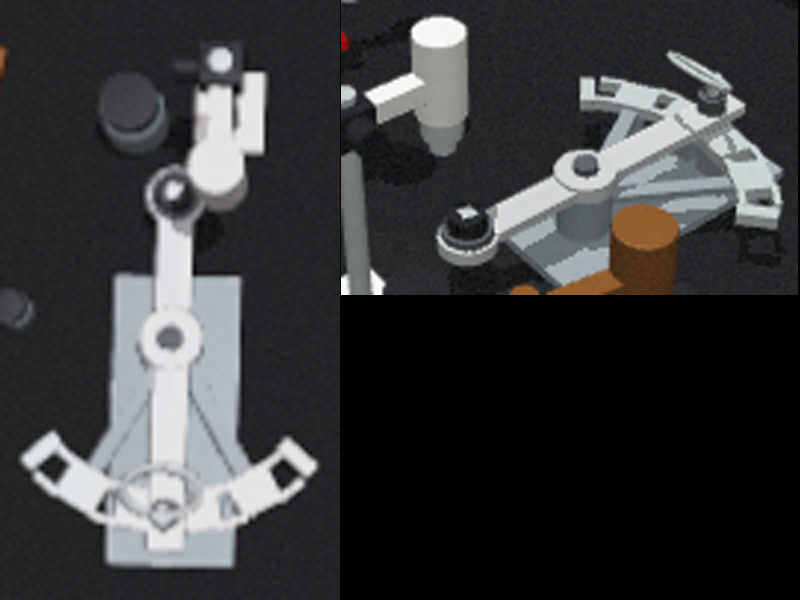

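```bash
python3 - <<'E'
from h import *
from scipy.spatial.transform import Rotation as R
a=np.load('top0.npz'); b=np.load('scene0.npz')
t=lambda u,v:(190+u/4-.4,105+v/4-.4)
s=lambda u,v:(190+(u-341)/2.95-.3,170+v/2.95-.3)
def tri(p,q):
    o1,d1=ray(p,a['K'],a['T']);o2,d2=ray(q,b['K'],b['T'])
    k=np.linalg.lstsq(np.c_[d1,-d2],o2-o1,rcond=None)[0]
    x,y=o1+k[0]*d1,o2+k[1]*d2; return ((x+y)/2).round(4),round(np.linalg.norm(x-y)*1e3,1)
for n,p,q in [('ring',(162,491),(700,72)),('pivot',(170,338),(585,163)),('spec',(173,187),(467,218)),('tube top',(215,165),(439,31)),('ringL',(119,494),(733,90)),('ringR',(202,490),(668,55))]:
    print(n,*tri(t(*p),s(*q)))
st=readout.read_state(); r=R.from_rotvec(st['orientation']).as_matrix(); print(r.round(3))
E
```

```text
ring [0.4881 0.0992 0.1164] 0.6
pivot [0.6138 0.0964 0.0795] 2.3
spec [0.7366 0.0957 0.0881] 0.7
tube top [0.7254 0.0536 0.2335] 1.4
ringL [0.4851 0.1337 0.1157] 0.8
ringR [0.4906 0.066  0.1172] 4.8
[[-0.001  0.367 -0.93 ]
 [ 0.002 -0.93  -0.367]
 [-1.    -0.002 -0.   ]]
```

```bash
cat >> h.py <<'E'
from scipy.spatial.transform import Rotation as R
RING=np.array([.4875,.0993,.1163]); PIV=np.array([.6138,.0964,0]); YAW=-.02
def Rt(yaw,a):
    x=np.array([np.sin(a)*np.cos(yaw),np.sin(a)*np.sin(yaw),-np.cos(a)]); y=np.array([np.sin(yaw),-np.cos(yaw),0]); return np.c_[x,y,np.cross(x,y)]
def rows(targets):
    st=readout.read_state(); p=st['position']; r=R.from_rotvec(st['orientation']).as_matrix()
    print('at',p.round(4),'F',st['wrist_force'].round(1),'t',round(st['clock'],2),'gap',round(st['finger_gap'],3),'q',st['joint_positions'].round(2))
    for P,M in targets:
        v=R.from_matrix(r.T@M).as_rotvec(degrees=True); print((r.T@(np.array(P)-p)*100).round(2),v.round(1),'| n',round(np.linalg.norm(np.array(P)-p)/.0417,1),round(np.linalg.norm(v)/7.16,1))
E
python3 - <<'E'
from h import *
D=np.radians; M=Rt(YAW,D(40))
rows([([.36,-.3,.27],Rt(YAW,D(10))),([.40,-.05,.26],Rt(YAW,D(40))),(RING-.07*M[:,0],M)])
E
```

```text
at [ 0.2108 -0.5343  0.2304] F [ 0.5 -0.2  0.2] t 0.1 gap 0.998 q [-1.27  0.31  1.51 -0.    1.33 -0.07]
[ -3.92 -16.32 -22.48] [22.6  9.9  2.1] | n 6.7 3.5
[ -2.88 -38.11 -35.37] [21.7 39.5  8. ] | n 12.5 6.4
[  6.15 -50.5  -44.84] [21.7 39.5  8. ] | n 16.3 6.4
```

Call:
step_arm(
  series=[
    {"tx": -3.9,"ty": -16.3,"tz": -22.5,"rx": 22.6,"ry": 9.9,"rz": 2.1},
    {"tx": -3.9,"ty": -16.3,"tz": -22.5,"rx": 22.6,"ry": 9.9,"rz": 2.1},
    {"tx": -3.9,"ty": -16.3,"tz": -22.5,"rx": 22.6,"ry": 9.9,"rz": 2.1},
    {"tx": -3.9,"ty": -16.3,"tz": -22.5,"rx": 22.6,"ry": 9.9,"rz": 2.1},
    {"tx": -3.9,"ty": -16.3,"tz": -22.5,"rx": 22.6,"ry": 9.9,"rz": 2.1},
    {"tx": -3.9,"ty": -16.3,"tz": -22.5,"rx": 22.6,"ry": 9.9,"rz": 2.1},
    {"tx": -3.9,"ty": -16.3,"tz": -22.5,"rx": 22.6,"ry": 9.9,"rz": 2.1},
  ],
  claw=0,
)

```text
clock: 0.68
position: [0.3608, -0.2976, 0.2705]
orientation: [-2.398, 0.024, 2.01]
wrist_force: [0.7, -0.1, 0.2]
finger_gap: 0.008
```

```bash
python3 - <<'E'
from h import *
D=np.radians; M=Rt(YAW,D(40))
rows([([.40,-.05,.26],M),(RING-.07*M[:,0],M)])
E
```

```text
at [ 0.3608 -0.2976  0.2705] F [ 0.7 -0.1  0.2] t 0.68 gap 0.008 q [-0.89  0.06  1.75  0.14  1.23  0.66]
[  1.62 -24.83  -3.19] [ 0.  29.9 -0. ] | n 6.0 4.2
[ 11.17 -39.94  -5.51] [ 0.  29.9 -0. ] | n 10.0 4.2
```

Call:
step_arm(
  series=[
    {"tx": 1.6,"ty": -24.8,"tz": -3.2,"ry": 29.9},
    {"tx": 1.6,"ty": -24.8,"tz": -3.2,"ry": 29.9},
    {"tx": 1.6,"ty": -24.8,"tz": -3.2,"ry": 29.9},
    {"tx": 1.6,"ty": -24.8,"tz": -3.2,"ry": 29.9},
    {"tx": 1.6,"ty": -24.8,"tz": -3.2,"ry": 29.9},
    {"tx": 1.6,"ty": -24.8,"tz": -3.2,"ry": 29.9},
    {"tx": 1.6,"ty": -24.8,"tz": -3.2,"ry": 29.9},
  ],
)

```text
invalid input at $.series[0]: expected keys tx, ty, tz, rx, ry, rz
```

```bash
python3 - <<'E'
from h import *
D=np.radians; M=Rt(YAW,D(40))
rows([(RING-.07*M[:,0],M)])
E
```

```text
at [ 0.3608 -0.2976  0.2705] F [ 0.7 -0.1  0.2] t 0.68 gap 0.008 q [-0.89  0.06  1.75  0.14  1.23  0.66]
[ 11.17 -39.94  -5.51] [ 0.  29.9 -0. ] | n 10.0 4.2
```

Call:
step_arm(
  series=[
    {"tx": 1.6,"ty": -24.8,"tz": -3.2,"rx": 0,"ry": 29.9,"rz": 0},
    {"tx": 1.6,"ty": -24.8,"tz": -3.2,"rx": 0,"ry": 29.9,"rz": 0},
    {"tx": 1.6,"ty": -24.8,"tz": -3.2,"rx": 0,"ry": 29.9,"rz": 0},
    {"tx": 1.6,"ty": -24.8,"tz": -3.2,"rx": 0,"ry": 29.9,"rz": 0},
    {"tx": 1.6,"ty": -24.8,"tz": -3.2,"rx": 0,"ry": 29.9,"rz": 0},
    {"tx": 1.6,"ty": -24.8,"tz": -3.2,"rx": 0,"ry": 29.9,"rz": 0},
    {"tx": 1.6,"ty": -24.8,"tz": -3.2,"rx": 0,"ry": 29.9,"rz": 0},
  ],
)

```text
clock: 1.27
position: [0.3966, -0.0503, 0.2576]
orientation: [-2.837, 0.029, 1.328]
wrist_force: [-0.1, -0.2, 0.6]
finger_gap: -0.003
```

```bash
python3 - <<'E'
from h import *
D=np.radians; M=Rt(YAW,D(40))
rows([(RING-.07*M[:,0],M)])
E
```

```text
at [ 0.3966 -0.0503  0.2576] F [-0.1 -0.2  0.6] t 1.27 gap -0.003 q [-0.54 -0.27  2.27  0.6   0.6   0.65]
[  9.48 -15.14   2.34] [-0.1  0.2  0. ] | n 4.3 0.0
```

Call:
step_arm(
  series=[
    {"tx": 4.5,"ty": -7.5,"tz": 1.2,"rx": 0,"ry": 0,"rz": 0},
    {"tx": 7,"ty": -11,"tz": 1.8,"rx": 0,"ry": 0,"rz": 0},
    {"tx": 9.5,"ty": -15.1,"tz": 2.3,"rx": 0,"ry": 0,"rz": 0},
    {"tx": 9.5,"ty": -15.1,"tz": 2.3,"rx": 0,"ry": 0,"rz": 0},
    {"tx": 9.5,"ty": -15.1,"tz": 2.3,"rx": 0,"ry": 0,"rz": 0},
    {"tx": 9.5,"ty": -15.1,"tz": 2.3,"rx": 0,"ry": 0,"rz": 0},
  ],
)

```text
clock: 1.77
position: [0.4298, 0.0328, 0.206]
orientation: [-2.829, 0.055, 1.359]
wrist_force: [-0.6, -1.4, -0.7]
finger_gap: -0.003
```

```bash
python3 - <<'E'
from h import *
D=np.radians; M=Rt(YAW,D(40))
rows([(RING,M),(RING+.03*M[:,0],M)])
im,K,T,_=grab('scene'); im2,K2,T2,_=grab('top')
A=im[120:270,230:380]; B=im2[150:270,170:290]
st=readout.read_state()['position']
print(proj(st,K,T),proj(st,K2,T2),proj(RING,K,T),proj(RING,K2,T2))
cv2.imwrite('pics/pre.png',np.hstack([cv2.resize(A,(400,400),interpolation=2),cv2.resize(B,(400,400),interpolation=2)]))
E
```

```text
at [0.4298 0.0328 0.206 ] F [-0.6 -1.4 -0.7] t 1.77 gap -0.003 q [ 0.01 -0.1   2.33 -0.15  0.25  1.74]
[10.4  -6.95  1.23] [-0.1  1.3 -1. ] | n 3.0 0.2
[13.4  -7.01  1.16] [-0.1  1.3 -1. ] | n 3.6 0.2
[[311.77795439 145.72343686]] [[250.10881514 247.64789763]] [[311.72024767 194.08346809]] [[230.12149095 227.4886028 ]]
```

View pics/pre.png

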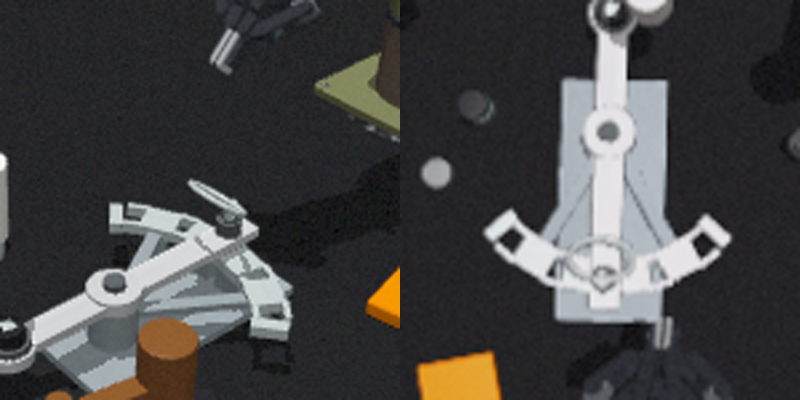

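The gripper is shut at crop (222,60) on the left and clear of the ring, which sits at (217,197) left and (600,258) right. Joint 3 is at its limit at 40° tilt, so I'll use about 30°.

```bash
python3 - <<'E'
from h import *
D=np.radians; M=Rt(YAW,D(30))
rows([(RING-.06*M[:,0],M)])
E
```

```text
at [0.4299 0.033  0.2057] F [-0.5  0.5  0.3] t 1.87 gap 0.001 q [ 0.01 -0.1   2.33 -0.15  0.25  1.73]
[ 4.44 -6.82  0.28] [-0.  -8.6 -1. ] | n 2.0 1.2
```

Call:
step_arm(
  series=[
    {"tx": 0,"ty": 0,"tz": 0,"rx": 0,"ry": -7,"rz": 0},
    {"tx": 2.2,"ty": -3.5,"tz": 0.1,"rx": 0,"ry": -8.6,"rz": -1},
    {"tx": 4.4,"ty": -6.8,"tz": 0.3,"rx": 0,"ry": -8.6,"rz": -1},
    {"tx": 4.4,"ty": -6.8,"tz": 0.3,"rx": 0,"ry": -8.6,"rz": -1},
    {"tx": 4.4,"ty": -6.8,"tz": 0.3,"rx": 0,"ry": -8.6,"rz": -1},
  ],
)

```text
clock: 2.28
position: [0.4581, 0.0991, 0.1686]
orientation: [-2.711, 0.029, 1.565]
wrist_force: [0.2, -0.4, -0.1]
finger_gap: -0.0
```

```bash
python3 - <<'E'
from h import *
D=np.radians; M=Rt(YAW,D(30))
rows([(RING-.06*M[:,0],M),(RING,M),(RING+.02*M[:,0],M)])
E
```

```text
at [0.4581 0.0991 0.1686] F [ 0.2 -0.4 -0.1] t 2.28 gap -0.0 q [ 0.22  0.05  2.2  -0.31  0.39  2.07]
[-0.01 -0.07  0.07] [-0.1 -0.  -0. ] | n 0.0 0.0
[ 5.99 -0.07  0.07] [-0.1 -0.  -0. ] | n 1.4 0.0
[ 7.99 -0.07  0.07] [-0.1 -0.  -0. ] | n 1.9 0.0
```

Call:
step_arm(
  series=[
    {"tx": 2,"ty": 0,"tz": 0,"rx": 0,"ry": 0,"rz": 0},
    {"tx": 4,"ty": 0,"tz": 0,"rx": 0,"ry": 0,"rz": 0},
    {"tx": 5.5,"ty": 0,"tz": 0,"rx": 0,"ry": 0,"rz": 0},
    {"tx": 6.5,"ty": 0,"tz": 0,"rx": 0,"ry": 0,"rz": 0},
    {"tx": 6.5,"ty": 0,"tz": 0,"rx": 0,"ry": 0,"rz": 0},
  ],
)

```text
clock: 2.7
position: [0.4897, 0.0958, 0.112]
orientation: [-2.709, 0.035, 1.565]
wrist_force: [-0.2, 0.1, -0.3]
finger_gap: 0.002
```

```bash
python3 - <<'E'
from h import *
D=np.radians; M=Rt(YAW,D(30))
rows([(RING+.025*M[:,0],M)])
im,K,T,_=grab('scene'); im2,K2,T2,_=grab('top')
A=im[150:230,270:350]; B=im2[190:270,190:270]
cv2.imwrite('pics/ins.png',np.hstack([cv2.resize(A,(400,400),interpolation=2),cv2.resize(B,(400,400),interpolation=2)]))
E
```

```text
at [0.4897 0.0958 0.112 ] F [-0.2  0.1 -0.3] t 2.7 gap 0.002 q [ 0.19  0.21  2.24 -0.54  0.21  2.29]
[ 2.01 -0.35 -0.02] [-0.3  0.  -0.2] | n 0.5 0.0
```

View pics/ins.png

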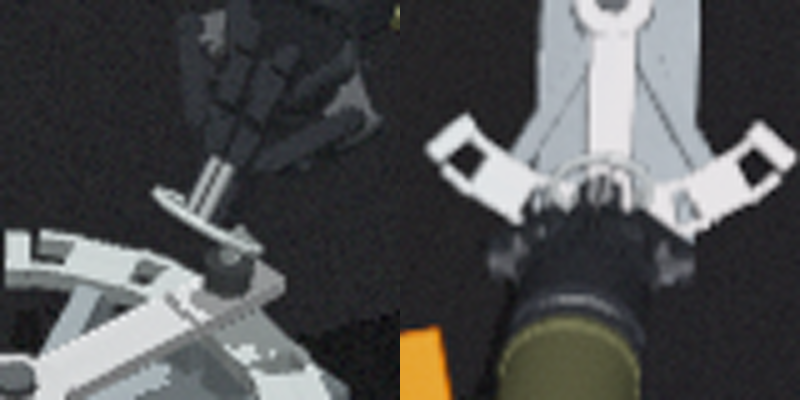

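The left view shows the fingertip in the ring opening at (205,210), with no contact force. The wrist is near singular, so I'll fit the arm kinematics from the recorded poses and check the swing for joint limits.

```bash
cat > kin.py <<'E'
from h import *
from scipy.optimize import least_squares
S=[([-1.268,.307,1.5076,0,1.328,-.073],[.2108,-.5343,.2304]),([-.89,.06,1.75,.14,1.23,.66],[.3608,-.2976,.2705]),([-.54,-.27,2.27,.6,.6,.65],[.3966,-.0503,.2576]),([.01,-.1,2.33,-.15,.25,1.74],[.4298,.0328,.206]),([.22,.05,2.2,-.31,.39,2.07],[.4581,.0991,.1686])]
st=readout.read_state(); S.append((st['joint_positions'],st['position']))
def fk(q,L):
    A=R.from_euler('ZY',[q[0],q[1]]); B=A*R.from_euler('y',q[2]); C=B*R.from_euler('ZYZ',q[3:])
    return np.array([0,0,L[0]])+A.apply([L[4],0,L[1]])+B.apply([L[5],0,L[2]])+C.apply([0,0,L[3]]),C
f=least_squares(lambda L:np.r_[np.ravel([fk(q,L)[0]-p for q,p in S]),.01*L[4:]],[.3,.4,.4,.25,0,0]); L=f.x
M0=R.from_rotvec(st['orientation']).as_matrix(); C0=fk(st['joint_positions'],L)[1].as_matrix()
X=C0.T@M0   # flange->tool
lo=np.array([-3.12,-1.05,.14,-1.42,.1,-2.68]);hi=np.array([3.12,2.28,2.33,4.57,2.73,2.68])
def ik(P,M,q0):
    def e(q):
        p,C=fk(q,L); return np.r_[(p-P)*5,R.from_matrix(M.T@C.as_matrix()@X).as_rotvec()]
    r=least_squares(e,np.clip(q0,lo+1e-3,hi-1e-3),bounds=(lo,hi)); return r.x,np.abs(r.fun).max()
E
python3 - <<'E'
from kin import *
print(L.round(3),np.abs(f.fun).max().round(4)); print(X.round(2))
D=np.radians
def ringpos(th): # arm angle th
    y=YAW+th; return np.array([PIV[0]-.1263*np.cos(y),PIV[1]-.1263*np.sin(y),.1163]),y
for tilt in (25,30):
  for ky in (1,.5,0):
    q=st['joint_positions']
    for th in (0,-.1,-.2,-.3,-.349,-.38):
      c,y=ringpos(th); M=Rt(YAW+ky*th,D(tilt)); P=c+[0,0,.016]+.025*M[:,0]
      q,e=ik(P,M,q); print(tilt,ky,th,q.round(2),e.round(4))
rows([(RING+.025*Rt(YAW,D(30))[:,0],Rt(YAW,D(30)))])
E
```

```text
[ 0.234  0.686  0.44   0.422 -0.026  0.139] 0.0467
[[ 0. -1. -0.]
 [ 0.  0. -1.]
 [ 1.  0.  0.]]
25 1 0 [ 0.31  0.23  2.15 -0.39  0.37  2.24] 0.0
25 1 -0.1 [ 0.39  0.25  2.13 -0.52  0.43  2.51] 0.0
25 1 -0.2 [ 0.45  0.26  2.09 -0.55  0.5   2.68] 0.0091
25 1 -0.3 [ 0.45  0.27  2.04 -0.46  0.58  2.68] 0.0495
25 1 -0.349 [ 0.45  0.28  2.01 -0.43  0.61  2.68] 0.07
25 1 -0.38 [ 0.45  0.28  2.   -0.4   0.63  2.68] 0.0831
25 0.5 0 [ 0.31  0.23  2.15 -0.39  0.37  2.24] 0.0
25 0.5 -0.1 [ 0.37  0.24  2.14 -0.47  0.4   2.41] 0.0
25 0.5 -0.2 [ 0.42  0.25  2.12 -0.53  0.44  2.55] 0.0
25 0.5 -0.3 [ 0.46  0.27  2.09 -0.56  0.49  2.67] 0.0
25 0.5 -0.349 [ 0.47  0.27  2.08 -0.55  0.51  2.68] 0.008
25 0.5 -0.38 [ 0.48  0.28  2.06 -0.53  0.53  2.68] 0.0146
25 0 0 [ 0.31  0.23  2.15 -0.39  0.37  2.24] 0.0
25 0 -0.1 [ 0.34  0.24  2.14 -0.42  0.38  2.29] 0.0
25 0 -0.2 [ 0.38  0.25  2.13 -0.44  0.39  2.34] 0.0
25 0 -0.3 [ 0.4   0.25  2.12 -0.46  0.41  2.38] 0.0
25 0 -0.349 [ 0.42  0.26  2.11 -0.46  0.41  2.4 ] 0.0
25 0 -0.38 [ 0.42  0.26  2.1  -0.46  0.42  2.41] 0.0
30 1 0 [ 0.34  0.24  2.22 -0.78  0.25  2
[... 400 characters left out ...]
5 -0.2 [ 0.42  0.25  2.16 -0.67  0.37  2.68] 0.0364
30 0.5 -0.3 [ 0.45  0.26  2.12 -0.61  0.43  2.68] 0.0569
30 0.5 -0.349 [ 0.46  0.26  2.1  -0.58  0.45  2.68] 0.067
30 0.5 -0.38 [ 0.46  0.26  2.09 -0.57  0.47  2.68] 0.0735
30 0 0 [ 0.34  0.24  2.22 -0.78  0.25  2.66] 0.0
30 0 -0.1 [ 0.38  0.25  2.21 -0.78  0.27  2.68] 0.0028
30 0 -0.2 [ 0.4   0.25  2.19 -0.76  0.29  2.68] 0.0075
30 0 -0.3 [ 0.43  0.26  2.18 -0.74  0.31  2.68] 0.0115
30 0 -0.349 [ 0.44  0.26  2.17 -0.73  0.32  2.68] 0.0131
30 0 -0.38 [ 0.45  0.26  2.16 -0.72  0.33  2.68] 0.014
at [0.4896 0.0961 0.1133] F [-0.  -1.4 -0.1] t 2.8 gap 0.003 q [ 0.19  0.21  2.24 -0.54  0.21  2.28]
[ 2.13 -0.32  0.05] [-0.3 -0.1 -0.1] | n 0.5 0.0
```

```bash
sed -i 's/A.apply(\[L\[4\],0,L\[1\]\])/A.apply([L[4],L[6],L[1]])/; s/C.apply(\[0,0,L\[3\]\])/(B*R.from_euler("ZY",q[3:5])).apply([L[7],L[8],L[3]])/; s/\.25,0,0\])/.25,0,0,0,0,0])/' kin.py
cat > sw.py <<'E'
from kin import *
print(L.round(3),np.abs(f.fun).max().round(4))
D=np.radians
def ringpos(th):
    y=YAW+th; return np.array([PIV[0]-.1263*np.cos(y),PIV[1]-.1263*np.sin(y),.1163]),y
if __name__=='__main__':
 for tilt in (25,30):
  for ky in (1,.5,0):
    q=st['joint_positions']
    for th in (0,-.2,-.38):
      c,y=ringpos(th); M=Rt(YAW+ky*th,D(tilt)); P=c+[0,0,.016]+.025*M[:,0]
      q,e=ik(P,M,q); print(tilt,ky,th,q.round(2),e.round(4))
E
python3 sw.py
```

```text
[ 0.195  0.645  0.416  0.369  0.005  0.11   0.044  0.003 -0.001] 0.0035
25 1 0 [ 0.17  0.23  2.15 -0.24  0.34  1.97] 0.0
25 1 -0.2 [ 0.31  0.25  2.11 -0.51  0.45  2.53] 0.0
25 1 -0.38 [ 0.37  0.28  2.02 -0.47  0.58  2.68] 0.0421
25 0.5 0 [ 0.17  0.23  2.15 -0.24  0.34  1.97] 0.0
25 0.5 -0.2 [ 0.28  0.25  2.12 -0.43  0.4   2.33] 0.0
25 0.5 -0.38 [ 0.36  0.27  2.08 -0.52  0.47  2.56] 0.0
25 0 0 [ 0.17  0.23  2.15 -0.24  0.34  1.97] 0.0
25 0 -0.2 [ 0.24  0.24  2.13 -0.31  0.36  2.1 ] 0.0
25 0 -0.38 [ 0.29  0.25  2.1  -0.35  0.39  2.18] 0.0
30 1 0 [ 0.19  0.23  2.22 -0.53  0.21  2.28] 0.0
30 1 -0.2 [ 0.32  0.25  2.15 -0.67  0.38  2.68] 0.0303
30 1 -0.38 [ 0.36  0.27  2.05 -0.51  0.53  2.68] 0.1003
30 0.5 0 [ 0.19  0.23  2.22 -0.53  0.21  2.28] 0.0
30 0.5 -0.2 [ 0.31  0.25  2.18 -0.76  0.31  2.68] 0.0009
30 0.5 -0.38 [ 0.36  0.26  2.12 -0.65  0.41  2.68] 0.0353
30 0 0 [ 0.19  0.23  2.22 -0.53  0.21  2.28] 0.0
30 0 -0.2 [ 0.26  0.24  2.2  -0.62  0.24  2.43] 0.0
30 0 -0.38 [ 0.31  0.26  2.17 -0.66  0.27  2.51] 0.0
```

The kinematic fit is good, at 3.5 mm. Joint 6 would run out during the swing, so I'll retract and roll the tool 180° (same geometry) to free its range.

Call:
step_arm(
  series=[
    {"tx": -2.5,"ty": 0,"tz": 0,"rx": 0,"ry": 0,"rz": 0},
    {"tx": -5,"ty": 0,"tz": 0,"rx": 0,"ry": 0,"rz": 0},
    {"tx": -7,"ty": 0,"tz": 0,"rx": 0,"ry": 0,"rz": 0},
    {"tx": -7,"ty": 0,"tz": 0,"rx": -7,"ry": 0,"rz": 0},
    {"tx": -7,"ty": 0,"tz": 0,"rx": -14,"ry": 0,"rz": 0},
    {"tx": -7,"ty": 0,"tz": 0,"rx": -21,"ry": 0,"rz": 0},
    {"tx": -7,"ty": 0,"tz": 0,"rx": -28,"ry": 0,"rz": 0},
    {"tx": -7,"ty": 0,"tz": 0,"rx": -35,"ry": 0,"rz": 0},
  ],
)

```text
clock: 3.47
position: [0.4544, 0.0979, 0.1752]
orientation: [2.247, 0.385, -1.296]
wrist_force: [-0.6, 0.5, 0.3]
finger_gap: 0.002
```

Call:
step_arm(
  series=[
    {"tx": 0,"ty": 0,"tz": 0,"rx": -7,"ry": 0,"rz": 0},
    {"tx": 0,"ty": 0,"tz": 0,"rx": -14,"ry": 0,"rz": 0},
    {"tx": 0,"ty": 0,"tz": 0,"rx": -21,"ry": 0,"rz": 0},
    {"tx": 0,"ty": 0,"tz": 0,"rx": -28,"ry": 0,"rz": 0},
    {"tx": 0,"ty": 0,"tz": 0,"rx": -35,"ry": 0,"rz": 0},
    {"tx": 0,"ty": 0,"tz": 0,"rx": -42,"ry": 0,"rz": 0},
    {"tx": 0,"ty": 0,"tz": 0,"rx": -49,"ry": 0,"rz": 0},
    {"tx": 0,"ty": 0,"tz": 0,"rx": -56,"ry": 0,"rz": 0},
  ],
)

```text
clock: 4.13
position: [0.4544, 0.0979, 0.175]
orientation: [1.407, 0.805, -0.819]
wrist_force: [1.2, -0.0, 0.6]
finger_gap: -0.003
```

Call:
step_arm(
  series=[
    {"tx": 0,"ty": 0,"tz": 0,"rx": -7,"ry": 0,"rz": 0},
    {"tx": 0,"ty": 0,"tz": 0,"rx": -14,"ry": 0,"rz": 0},
    {"tx": 0,"ty": 0,"tz": 0,"rx": -21,"ry": 0,"rz": 0},
    {"tx": 0,"ty": 0,"tz": 0,"rx": -28,"ry": 0,"rz": 0},
    {"tx": 0,"ty": 0,"tz": 0,"rx": -35,"ry": 0,"rz": 0},
    {"tx": 0,"ty": 0,"tz": 0,"rx": -42,"ry": 0,"rz": 0},
    {"tx": 0,"ty": 0,"tz": 0,"rx": -49,"ry": 0,"rz": 0},
    {"tx": 0,"ty": 0,"tz": 0,"rx": -56,"ry": 0,"rz": 0},
  ],
)

```text
clock: 4.8
position: [0.4543, 0.0979, 0.175]
orientation: [0.531, 1.009, -0.318]
wrist_force: [-0.5, 0.7, -0.6]
finger_gap: 0.001
```

```bash
sed -i 's/y=np.array(\[np.sin(yaw),-np.cos(yaw),0\])/y=np.array([-np.sin(yaw),np.cos(yaw),0])/' h.py; sed -i 's/(25,30)/(30,34)/;s/(1,.5,0)/(1,)/' sw.py; python3 - <<'E'
from h import *
D=np.radians; M=Rt(YAW,D(30))
rows([(RING-.06*M[:,0],M)])
E
python3 sw.py
```

```text
at [0.4543 0.0979 0.175 ] F [-0.5  0.7 -0.6] t 4.8 gap 0.001 q [ 0.22  0.03  2.2  -0.3   0.41 -0.51]
[ 0.74  0.14 -0.17] [-32.9   0.2  -0. ] | n 0.2 4.6
[ 0.194  0.644  0.416  0.367  0.007  0.11   0.044  0.005 -0.002] 0.0037
30 1 0 [ 0.19  0.23  2.22 -0.53  0.21 -0.86] 0.0
30 1 -0.2 [ 0.35  0.26  2.17 -0.82  0.38 -0.27] 0.0
30 1 -0.38 [ 0.46  0.3   2.09 -0.82  0.54 -0.04] 0.0
34 1 0 [ 0.21  0.24  2.28 -1.29  0.13 -0.09] 0.0
34 1 -0.2 [ 0.39  0.27  2.22 -1.16  0.35  0.09] 0.0
34 1 -0.38 [ 0.5   0.32  2.13 -1.03  0.54  0.19] 0.0
```

Feasible at 30°. I'll finish the roll, then insert slowly.

Call:
step_arm(
  series=[
    {"tx": 0.7,"ty": 0.1,"tz": -0.2,"rx": -7,"ry": 0,"rz": 0},
    {"tx": 0.7,"ty": 0.1,"tz": -0.2,"rx": -14,"ry": 0,"rz": 0},
    {"tx": 0.7,"ty": 0.1,"tz": -0.2,"rx": -21,"ry": 0,"rz": 0},
    {"tx": 0.7,"ty": 0.1,"tz": -0.2,"rx": -28,"ry": 0,"rz": 0},
    {"tx": 0.7,"ty": 0.1,"tz": -0.2,"rx": -32.9,"ry": 0.2,"rz": 0},
    {"tx": 0.7,"ty": 0.1,"tz": -0.2,"rx": -32.9,"ry": 0.2,"rz": 0},
  ],
)

```text
clock: 5.3
position: [0.4572, 0.0998, 0.1684]
orientation: [0.015, 1.047, -0.02]
wrist_force: [-0.1, 0.1, 0.6]
finger_gap: -0.002
```

```bash
python3 - <<'E'
from h import *
D=np.radians; M=Rt(YAW,D(30))
rows([(RING-.0*M[:,0],M),(RING+.026*M[:,0],M)])
E
```

```text
at [0.4572 0.0998 0.1684] F [-0.1  0.1  0.6] t 5.3 gap -0.002 q [ 0.22  0.05  2.2  -0.31  0.39 -1.07]
[6.03 0.01 0.02] [-0.3  0.  -0. ] | n 1.4 0.0
[8.63 0.01 0.02] [-0.3  0.  -0. ] | n 2.1 0.0
```

Call:
step_arm(
  series=[
    {"tx": 1.2,"ty": 0,"tz": 0,"rx": 0,"ry": 0,"rz": 0},
    {"tx": 2.4,"ty": 0,"tz": 0,"rx": 0,"ry": 0,"rz": 0},
    {"tx": 3.6,"ty": 0,"tz": 0,"rx": 0,"ry": 0,"rz": 0},
    {"tx": 4.8,"ty": 0,"tz": 0,"rx": 0,"ry": 0,"rz": 0},
    {"tx": 6,"ty": 0,"tz": 0,"rx": 0,"ry": 0,"rz": 0},
    {"tx": 7,"ty": 0,"tz": 0,"rx": 0,"ry": 0,"rz": 0},
    {"tx": 7,"ty": 0,"tz": 0,"rx": 0,"ry": 0,"rz": 0},
  ],
)

```text
clock: 5.88
position: [0.4927, 0.0988, 0.106]
orientation: [0.018, 1.049, -0.023]
wrist_force: [-0.8, -0.2, -0.6]
finger_gap: 0.002
```

Call:
step_arm(
  series=[
    {"tx": 0.8,"ty": 0,"tz": 0,"rx": 0,"ry": 0,"rz": 0},
    {"tx": 1.6,"ty": 0,"tz": 0,"rx": 0,"ry": 0,"rz": 0},
    {"tx": 1.6,"ty": 0,"tz": 0,"rx": 0,"ry": 0,"rz": 0},
  ],
)

```text
clock: 6.13
position: [0.5008, 0.0988, 0.093]
orientation: [0.017, 1.048, -0.023]
wrist_force: [-0.2, -0.2, -0.4]
finger_gap: 0.003
```

```bash
python3 - <<'E'
from h import *
D=np.radians; M=Rt(YAW,D(30))
T=RING+.026*M[:,0]
rows([(T,M),(T+[0.004,0,.005],M),(T+[.006,0,.023],M)])
im,K,T,_=grab('scene')
A=im[160:220,275:335]; cv2.imwrite('pics/ins2.png',cv2.resize(A,(480,480),interpolation=2))
E
```

```text
at [0.5008 0.0988 0.093 ] F [-0.2 -0.2 -0.4] t 6.13 gap 0.003 q [ 0.19  0.27  2.24 -0.73  0.16 -0.66]
[-0.09  0.03  0.01] [-0.4 -0.   0. ] | n 0.0 0.1
[-0.32  0.04  0.61] [-0.4 -0.   0. ] | n 0.2 0.1
[-1.78  0.05  1.68] [-0.4 -0.   0. ] | n 0.6 0.1
```

View pics/ins2.png

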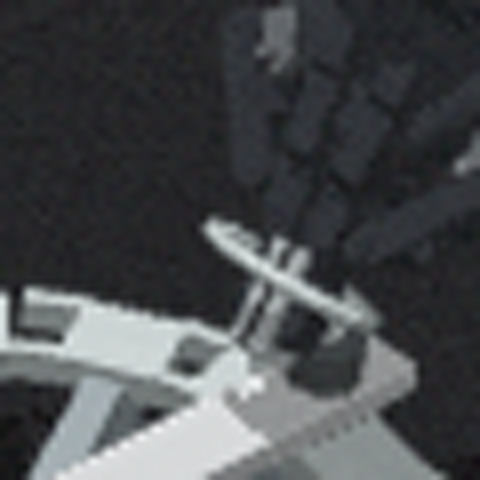

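The fingers are fully through the ring at (265,300), with no contact force. Next I'll open slightly for side capture, take up the slack along tool z, and lift.

Call:
step_arm(
  series=[
    {"tx": 0,"ty": 0,"tz": 0.2,"rx": 0,"ry": 0,"rz": 0},
    {"tx": 0,"ty": 0,"tz": 0.4,"rx": 0,"ry": 0,"rz": 0},
    {"tx": 0,"ty": 0,"tz": 0.6,"rx": 0,"ry": 0,"rz": 0},
    {"tx": 0,"ty": 0,"tz": 0.6,"rx": 0,"ry": 0,"rz": 0},
  ],
  claw=0.15,
)

```text
clock: 6.52
position: [0.5051, 0.0985, 0.0961]
orientation: [0.016, 1.049, -0.023]
wrist_force: [-2.8, -1.7, -0.0]
finger_gap: 0.154
```

Call:
step_arm(
  series=[
    {"tx": -0.25,"ty": 0,"tz": 0.15,"rx": 0,"ry": 0,"rz": 0},
    {"tx": -0.5,"ty": 0,"tz": 0.3,"rx": 0,"ry": 0,"rz": 0},
    {"tx": -0.7,"ty": 0,"tz": 0.4,"rx": 0,"ry": 0,"rz": 0},
    {"tx": -0.7,"ty": 0,"tz": 0.4,"rx": 0,"ry": 0,"rz": 0},
  ],
)

```text
clock: 6.85
position: [0.5035, 0.098, 0.1029]
orientation: [0.015, 1.052, -0.024]
wrist_force: [-4.4, -1.7, -4.8]
finger_gap: 0.15
```

Call:
step_arm(
  series=[
    {"tx": -0.3,"ty": 0,"tz": 0.2,"rx": 0,"ry": 0,"rz": 0},
    {"tx": -0.6,"ty": 0,"tz": 0.35,"rx": 0,"ry": 0,"rz": 0},
    {"tx": -0.9,"ty": 0,"tz": 0.55,"rx": 0,"ry": 0,"rz": 0},
    {"tx": -0.9,"ty": 0,"tz": 0.55,"rx": 0,"ry": 0,"rz": 0},
  ],
)

```text
clock: 7.18
position: [0.5034, 0.098, 0.113]
orientation: [0.015, 1.053, -0.023]
wrist_force: [-4.7, -1.9, -6.3]
finger_gap: 0.152
```

```bash
python3 - <<'E'
from h import *
rows([])
im,K,T,_=grab('scene')
A=im[160:220,275:335]; cv2.imwrite('pics/lift.png',cv2.resize(A,(480,480),interpolation=2))
E
```

```text
at [0.5034 0.098  0.113 ] F [-4.7 -1.9 -6.3] t 7.18 gap 0.152 q [ 0.18  0.22  2.21 -0.47  0.23 -0.92]
```

View pics/lift.png

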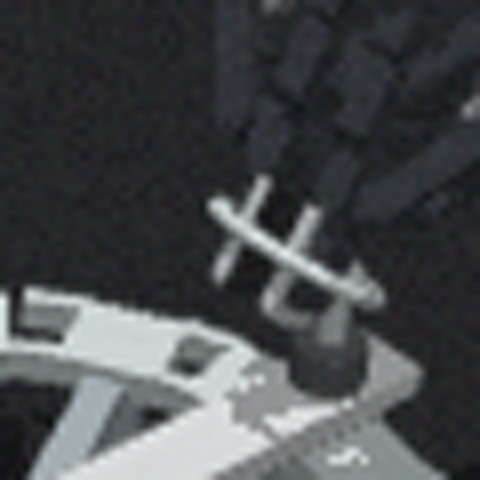

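The ring has risen about 9–10 mm: its left tip went from (205,225) to (215,200), and the force agrees with the spring. Now another 9 mm.

Call:
step_arm(
  series=[
    {"tx": -0.25,"ty": 0,"tz": 0.15,"rx": 0,"ry": 0,"rz": 0},
    {"tx": -0.5,"ty": 0,"tz": 0.3,"rx": 0,"ry": 0,"rz": 0},
    {"tx": -0.8,"ty": 0,"tz": 0.45,"rx": 0,"ry": 0,"rz": 0},
    {"tx": -0.8,"ty": 0,"tz": 0.45,"rx": 0,"ry": 0,"rz": 0},
    {"tx": -0.8,"ty": 0,"tz": 0.45,"rx": 0,"ry": 0,"rz": 0},
  ],
)

```text
clock: 7.65
position: [0.5035, 0.0982, 0.1221]
orientation: [0.015, 1.053, -0.023]
wrist_force: [-5.6, -1.3, -7.5]
finger_gap: 0.152
```

```bash
cat > plan.py <<'E'
from h import *
import sys
st=readout.read_state(); p=st['position']; D=np.radians
M0=R.from_rotvec(st['orientation']).as_matrix()
for th in map(float,sys.argv[1:]):
    r=R.from_rotvec([0,0,th]); rows([(PIV*[1,1,0]+[0,0,p[2]]+r.apply((p-PIV)*[1,1,0]),r.as_matrix()@M0)])
E
python3 plan.py -.06 -.12 -.18 -.24 -.3 -.349
python3 - <<'E'
from h import *
b=np.load('scene0.npz')
im,K,T,_=grab('scene'); np.savez('lift1.npz',im=im)
# ring far-left tip by template match against start
for n,(r0,r1,c0,c1) in dict(ringtip=(181,192,294,306)).items():
    t=b['im'][r0:r1,c0:c1]; s=im[r0-14:r1+6,c0-6:c1+8]; m=cv2.matchTemplate(s,t,cv2.TM_CCOEFF_NORMED); _,v,_,l=cv2.minMaxLoc(m); print(n,v,l[0]-6,l[1]-14)
P=proj([RING,RING+[0,0,.01],RING+[0,0,.02]],K,T); print(P.round(1))
E
```

```text
at [0.5035 0.0982 0.1221] F [-5.6 -1.3 -7.5] t 7.65 gap 0.152 q [ 0.18  0.2   2.19 -0.42  0.26 -0.98]
[0.01 0.66 0.01] [ 3.  -0.  -1.7] | n 0.2 0.5
at [0.5035 0.0982 0.1221] F [-5.6 -1.3 -7.5] t 7.65 gap 0.152 q [ 0.18  0.2   2.19 -0.42  0.26 -0.98]
[0.03 1.32 0.06] [ 6.  -0.  -3.4] | n 0.3 1.0
at [0.5035 0.0982 0.1221] F [-5.6 -1.3 -7.5] t 7.65 gap 0.152 q [ 0.18  0.2   2.19 -0.42  0.26 -0.98]
[0.08 1.98 0.14] [ 9.  -0.  -5.1] | n 0.5 1.4
at [0.5035 0.0982 0.1221] F [-5.6 -1.3 -7.5] t 7.65 gap 0.152 q [ 0.18  0.2   2.19 -0.42  0.26 -0.98]
[0.15 2.63 0.25] [11.9 -0.  -6.8] | n 0.6 1.9
at [0.5035 0.0982 0.1221] F [-5.6 -1.3 -7.5] t 7.65 gap 0.152 q [ 0.18  0.2   2.19 -0.42  0.26 -0.98]
[0.23 3.27 0.4 ] [14.9 -0.  -8.5] | n 0.8 2.4
at [0.5035 0.0982 0.1221] F [-5.6 -1.3 -7.5] t 7.65 gap 0.152 q [ 0.18  0.2   2.19 -0.42  0.26 -0.98]
[0.32 3.78 0.54] [17.4 -0.  -9.9] | n 0.9 2.8
ringtip 0.9327000379562378 1 -6
[[311.7 194.1]
 [312.1 190.8]
 [312.4 187.5]]
```

The lift is about 18 mm (6 px) and the force matches the spring. Now swing.

Call:
step_arm(
  series=[
    {"tx": 0,"ty": 0.35,"tz": 0,"rx": 1.5,"ry": 0,"rz": -0.8},
    {"tx": 0,"ty": 0.66,"tz": 0,"rx": 3,"ry": 0,"rz": -1.7},
    {"tx": 0,"ty": 1.0,"tz": 0,"rx": 4.5,"ry": 0,"rz": -2.5},
    {"tx": 0,"ty": 1.3,"tz": 0.1,"rx": 6,"ry": 0,"rz": -3.4},
    {"tx": 0.1,"ty": 1.65,"tz": 0.1,"rx": 7.5,"ry": 0,"rz": -4.2},
    {"tx": 0.1,"ty": 2.0,"tz": 0.15,"rx": 9,"ry": 0,"rz": -5.1},
    {"tx": 0.1,"ty": 2.3,"tz": 0.2,"rx": 10.5,"ry": 0,"rz": -6},
    {"tx": 0.15,"ty": 2.6,"tz": 0.25,"rx": 11.9,"ry": 0,"rz": -6.8},
  ],
)

```text
clock: 8.37
position: [0.5077, 0.1247, 0.1222]
orientation: [0.143, 1.045, -0.24]
wrist_force: [-5.0, -0.8, -7.0]
finger_gap: 0.154
```

```bash
cat > ang.py <<'E'
from h import *
import sys
# arm angle from bar in top view: white pixels between pivot and cup (x .65-.70), plane z=.068
def ang():
    out=[]
    for im,K,T in [(lambda g:g[:3])(grab('top')),(lambda z:(z['im'],z['K'],z['T']))(np.load('top0.npz'))]:
        g=im.min(2)
        a=[]
        for rr in np.arange(.035,.095,.004):   # arc about pivot
            th=np.arange(-.6,.35,.004); P=np.c_[PIV[0]+rr*np.cos(th),PIV[1]+rr*np.sin(th),0*th+.068]
            px=proj(P,K,T).astype(np.float32); v=cv2.remap(g,px[:,0].reshape(1,-1),px[:,1].reshape(1,-1),1)[0]
            m=v>195
            if m.sum()>5: a.append(np.mean(th[m]))
        out.append(np.median(a))
    return out[0]-out[1],out
print('angle',ang())
E
python3 ang.py; python3 plan.py -.06 -.1
python3 - <<'E'
from h import *
im,K,T,_=grab('scene'); A=im[150:260,220:340]; im2,_,_,_=grab('top'); B=im2[130:250,185:285]
cv2.imwrite('pics/sw.png',np.hstack([cv2.resize(A,(436,400),interpolation=2),cv2.resize(B,(333,400),interpolation=2)]))
E
```

```text
angle (np.float64(-0.2540000000000003), [np.float64(-0.27399999999999974), np.float64(-0.019999999999999487)])
at [0.5082 0.1257 0.1223] F [-7.8  1.8 -7.8] t 8.42 gap 0.149 q [ 0.37  0.25  2.12 -0.74  0.45 -0.31]
[0.01 0.66 0.02] [ 3.  -0.  -1.7] | n 0.2 0.5
at [0.5082 0.1257 0.1223] F [-7.8  1.8 -7.8] t 8.42 gap 0.149 q [ 0.37  0.25  2.12 -0.74  0.45 -0.31]
[0.03 1.09 0.05] [ 5.  -0.  -2.8] | n 0.3 0.8
```

View pics/sw.png

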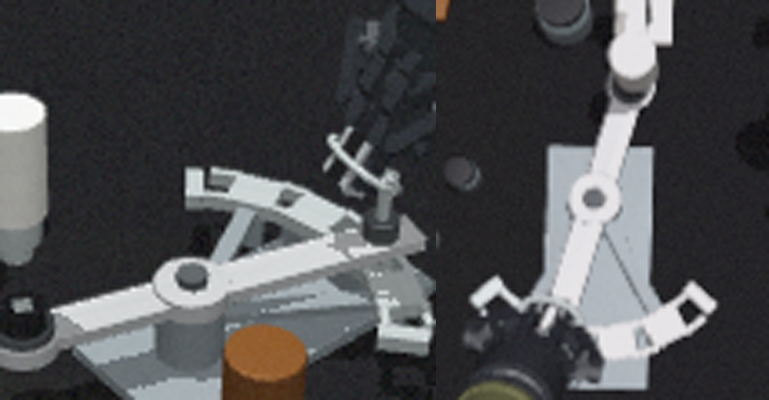

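The arm follows the fingers, pin up, at −0.254. The cup (632,90 in the right view) is approaching the lens. Remaining: about −0.095.

Call:
step_arm(
  series=[
    {"tx": 0,"ty": 0.25,"tz": 0,"rx": 1.2,"ry": 0,"rz": -0.7},
    {"tx": 0,"ty": 0.5,"tz": 0,"rx": 2.4,"ry": 0,"rz": -1.4},
    {"tx": 0,"ty": 0.75,"tz": 0.05,"rx": 3.5,"ry": 0,"rz": -2},
    {"tx": 0.05,"ty": 0.95,"tz": 0.05,"rx": 4.5,"ry": 0,"rz": -2.5},
    {"tx": 0.05,"ty": 0.95,"tz": 0.05,"rx": 4.5,"ry": 0,"rz": -2.5},
    {"tx": 0.05,"ty": 0.95,"tz": 0.05,"rx": 4.5,"ry": 0,"rz": -2.5},
  ],
)

```text
clock: 9.02
position: [0.5112, 0.1347, 0.122]
orientation: [0.192, 1.04, -0.318]
wrist_force: [-6.3, 1.3, -8.3]
finger_gap: 0.15
```

```bash
python3 ang.py; python3 plan.py 0
```

```text
angle (np.float64(-0.35400000000000026), [np.float64(-0.3739999999999997), np.float64(-0.019999999999999487)])
at [0.5112 0.1347 0.122 ] F [-5.9  2.1 -7.2] t 9.07 gap 0.15 q [ 0.42  0.27  2.09 -0.76  0.52 -0.18]
[0. 0. 0.] [0. 0. 0.] | n 0.0 0.0
```

Call:
step_arm(
  series=[
    {"tx": 0.25,"ty": 0,"tz": -0.15,"rx": 0,"ry": 0,"rz": 0},
    {"tx": 0.5,"ty": 0,"tz": -0.3,"rx": 0,"ry": 0,"rz": 0},
    {"tx": 0.75,"ty": 0,"tz": -0.45,"rx": 0,"ry": 0,"rz": 0},
    {"tx": 1.05,"ty": 0,"tz": -0.6,"rx": 0,"ry": 0,"rz": 0},
    {"tx": 1.3,"ty": 0,"tz": -0.75,"rx": 0,"ry": 0,"rz": 0},
    {"tx": 1.55,"ty": 0,"tz": -0.9,"rx": 0,"ry": 0,"rz": 0},
    {"tx": 1.9,"ty": 0,"tz": -1.1,"rx": 0,"ry": 0,"rz": 0},
    {"tx": 1.9,"ty": 0,"tz": -1.1,"rx": 0,"ry": 0,"rz": 0},
  ],
)

```text
clock: 9.73
position: [0.5129, 0.1351, 0.1012]
orientation: [0.192, 1.037, -0.317]
wrist_force: [-4.9, 1.0, -3.1]
finger_gap: 0.145
```

```bash
python3 ang.py; python3 plan.py 0; python3 - <<'E'
from h import *
im,K,T,_=grab('scene'); th=-.349+YAW
c=np.array([PIV[0]-.1263*np.cos(th),PIV[1]-.1263*np.sin(th),.1163])
A=im[160:220,275:335].copy(); A=cv2.resize(A,(480,480),interpolation=2)
w=np.array([-np.sin(th),np.cos(th),0]); u=np.array([np.cos(th)*.82,np.sin(th)*.82,.57])
for dz,col in ((0,(0,255,0)),(.014,(0,0,255))):
    t=np.linspace(0,6.283,60); P=[c+[0,0,dz]+w*.025*np.cos(k)+u*.0195*np.sin(k) for k in t]
    for q in proj(P,K,T): cv2.circle(A,tuple(int(v) for v in ((q-[275,160]+.5)*8)),1,col,-1)
cv2.imwrite('pics/down.png',A)
E
```

```text
angle (np.float64(-0.35600000000000026), [np.float64(-0.3759999999999997), np.float64(-0.019999999999999487)])
at [0.5128 0.135  0.1013] F [-4.2  0.5 -6.4] t 9.78 gap 0.15 q [ 0.42  0.31  2.11 -0.85  0.47 -0.08]
[0. 0. 0.] [0. 0. 0.] | n 0.0 0.0
```

View pics/down.png

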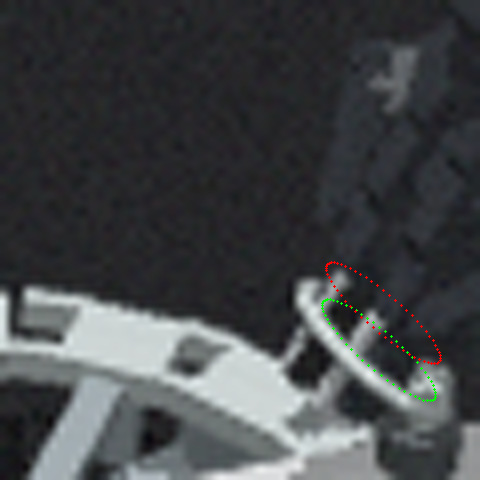

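The ring is close to its home outline (green, not the red one at +14 mm), so the pin has entered the hole. A little load remains, so I'll lower further to free it.

Call:
step_arm(
  series=[
    {"tx": 0.3,"ty": 0,"tz": -0.2,"rx": 0,"ry": 0,"rz": 0},
    {"tx": 0.5,"ty": 0,"tz": -0.5,"rx": 0,"ry": 0,"rz": 0},
    {"tx": 0.5,"ty": 0,"tz": -0.9,"rx": 0,"ry": 0,"rz": 0},
    {"tx": 0.5,"ty": 0,"tz": -0.9,"rx": 0,"ry": 0,"rz": 0},
  ],
  claw=0,
)

```text
clock: 10.17
position: [0.5082, 0.1363, 0.0929]
orientation: [0.191, 1.036, -0.318]
wrist_force: [-0.8, 0.4, 0.2]
finger_gap: -0.006
```

```bash
python3 ang.py; python3 plan.py 0
```

```text
angle (np.float64(-0.35400000000000037), [np.float64(-0.37399999999999983), np.float64(-0.019999999999999487)])
at [0.5082 0.1362 0.0929] F [ 0.9  0.7 -0.2] t 10.22 gap -0.001 q [ 0.43  0.32  2.13 -0.9   0.46 -0.01]
[0. 0. 0.] [0. 0. 0.] | n 0.0 0.0
```

Free now, with zero force. Retract along the tool axis.

Call:
step_arm(
  series=[
    {"tx": -1,"ty": 0,"tz": 0,"rx": 0,"ry": 0,"rz": 0},
    {"tx": -2,"ty": 0,"tz": 0,"rx": 0,"ry": 0,"rz": 0},
    {"tx": -3,"ty": 0,"tz": 0,"rx": 0,"ry": 0,"rz": 0},
    {"tx": -4,"ty": 0,"tz": 0,"rx": 0,"ry": 0,"rz": 0},
    {"tx": -5.5,"ty": 0,"tz": 0,"rx": 0,"ry": 0,"rz": 0},
    {"tx": -7.5,"ty": 0,"tz": 0,"rx": 0,"ry": 0,"rz": 0},
    {"tx": -9.5,"ty": 0,"tz": 0,"rx": 0,"ry": 0,"rz": 0},
    {"tx": -9.5,"ty": 0,"tz": 0,"rx": 0,"ry": 0,"rz": 0},
  ],
)

```text
clock: 10.88
position: [0.4639, 0.1532, 0.1783]
orientation: [0.193, 1.032, -0.315]
wrist_force: [0.6, 0.3, 1.6]
finger_gap: 0.0
```

```bash
python3 ang.py; python3 plan.py 0; python3 - <<'E'
from h import *
im,K,T,_=grab('scene'); im2,K2,T2,_=grab('top')
for v in (.7,): pass
A=cv2.resize(im[140:265,210:350],(0,0),fx=3.2,fy=3.2,interpolation=2); B=cv2.resize(im2[125:250,185:275],(0,0),fx=3.2,fy=3.2,interpolation=2)
th=YAW-.354; c=np.array([PIV[0]-.1263*np.cos(th),PIV[1]-.1263*np.sin(th),.1163])
for dz,col in ((0,(0,255,0)),(.014,(0,0,255))):
    for I,KK,TT,o in ((A,K,T,[210,140]),(B,K2,T2,[185,125])): cv2.circle(I,tuple(int(v) for v in (proj(c+[0,0,dz],KK,TT)[0]-o+.5)*3.2),2,col,-1)
cv2.imwrite('pics/fin.png',np.hstack([A,B]))
E
```

```text
angle (np.float64(-0.35600000000000026), [np.float64(-0.3759999999999997), np.float64(-0.019999999999999487)])
at [0.4641 0.1529 0.1772] F [ 0.1  0.7 -0.4] t 10.93 gap 0.002 q [ 0.52  0.13  2.07 -0.65  0.68 -0.24]
[0. 0. 0.] [0. 0. 0.] | n 0.0 0.0
```

View pics/fin.png

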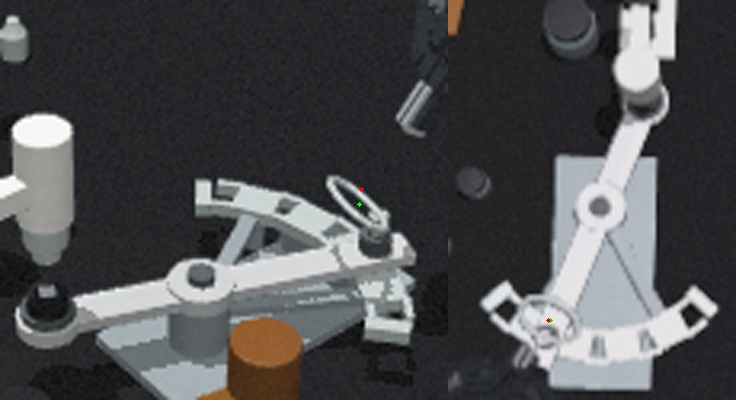

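The ring centre is at (355,204), on the green home mark (360,204) in height, and the gripper is well clear. The specimen sits upright in its cup at (45,300). Predicted specimen position is (0.7255, 0.0525) against the lens axis at (0.7254, 0.0536). Handing in.

```bash
python3 -c "
from bench import ctrl; print(ctrl.finish_job())"
```

```text
the job is handed in; nothing more can be done
None
```

I hooked the shut fingertips through the ring, lifted the pin about 18 mm and swung the arm to the hole on the −y side, under the small white microscope. I lowered the pin home, backed the fingers out along their own axis, and handed the job in at about 11 s. It reported no verdict.

- **Arm:** the last camera check put it at −0.355 rad, against the −0.349 target and within the 0.035 rad tolerance.
- **Pin:** the ring was at its home height in the scene view, so the pin looks fully down.
- **Specimen:** it stood upright in its cup. I calculated it about 1 mm from the lens axis from the arm angle and measured pivot; I did not measure it directly.
- **Robot:** it was clear of everything, with about 0 N at the wrist. I saw nothing else moved in the cropped views, but I did not measure the other bench items individually.

Two things went differently from plan. At 40° tilt joint 3 hit its limit, so I used 30°. I also had to withdraw once and roll the tool 180° to give joint 6 enough range. My first arm-kinematics fit was off by 47 mm until I added a sideways offset, after which it agreed to under 4 mm.

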